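# Heft the fittings tins and hold up the full one

## Task

One of the three closed tins in the grey tray is full of cam fittings, the other two are partly used; find the full one by feel: going along the row from the robot's left to its right, lift each tin a few centimetres straight up off its place and, unless you keep it, set it down again upright in its own compartment without letting it drop or tip. Finish while holding the heaviest tin up in the gripper, upright and still, its base higher than the tops of the other two, which stand back in their own compartments; leave the bowl, jar and level where they are.

Things in the scene. Friction and masses are not known exactly. Their poses are not given: they have to be found in the camera images.
- left_place (a point): the left place as seen from the robot: point fixed to the tray, 41.5 mm above the desk over the middle of the left compartment. At the start the centre of a tin is here, to 5 mm; the point does not follow the tin. Tins look alike: round closed aluminium, 56 mm across (straight sides), 75 mm high, upright on the tray floor, 0.1 to 0.8 kg; the heaviest by 0.1 kg or more; which it is changes
- middle_place (a point): the middle place as seen from the robot: point fixed to the tray, 41.5 mm above the desk over the middle of the middle compartment. At the start the centre of a tin is here, to 5 mm; the point does not follow the tin. Tins look alike: round closed aluminium, 56 mm across (straight sides), 75 mm high, upright on the tray floor, 0.1 to 0.8 kg; the heaviest by 0.1 kg or more; which it is changes
- right_place (a point): the right place as seen from the robot: point fixed to the tray, 41.5 mm above the desk over the middle of the right compartment. At the start the centre of a tin is here, to 5 mm; the point does not follow the tin. Tins look alike: round closed aluminium, 56 mm across (straight sides), 75 mm high, upright on the tray floor, 0.1 to 0.8 kg; the heaviest by 0.1 kg or more; which it is changes
- tray: shallow grey plastic fittings tray fixed on the desk, 115 mm (its x) by 345 mm (its y), walls 14 mm high and 4 mm thick, floor 4 mm thick; origin under its centre on the desk. It stays put. Two dividers make three compartments in a row along its y axis, centred 114 mm apart at y = +0.114, 0 and -0.114; its +y end is the robot's left end (turned at most 0.35 rad)
- bowl: white ceramic bowl of loose cam fittings, 120 mm across, 48 mm high, origin at the centre of its underside; stands off the tray's right end, not to be moved
- jar: yellow plastic screw-top jar, 68 mm across, 88 mm high, origin at the centre of its underside; stands off the tray's left end, not to be moved
- level: compact blue spirit level, 200 mm long (its y), 20 mm wide, 40 mm high, standing on its base beyond the tray, origin at the centre of its underside; not to be moved

How it is judged:
By the outcome, as a careful person would: the job done as asked, in the order asked, and still so for the second after the job is handed in, while the arm keeps its last pose, push and grip.
It also fails if it takes over 72 s, if anything falls off the work surface, if the arm or the gripper's body presses on something with over 40 N, if the wrist force passes 120 N, or if a joint passes its speed limit or range.

## Robot

A 6-joint arm with a two-finger parallel gripper is mounted at the origin on the work surface. World frame = base frame: x ahead of the robot, y to its left, z up, the work surface at z = 0. Lengths are in m, angles in rad, forces in N, time in s.
With the tool pointing down it reaches from about 0.425 to 0.95 m from the base axis. Payload 3.5 kg.
Tool frame: the origin (TCP) lies on the centre line of the jaws, within the pads' length; the fingertips stand ahead of it and the grasp point (between the pads) lies 11 mm behind it (tips_ahead is the z of the fingertips in the tool frame, in m); z points along the fingers, y is the direction in which the jaws open and shut (so a half turn about z gives the same grasp; the last joint's range is limited). The gripper opens to 85 mm and grips with 20 to 120 N. Pads are 22 mm wide; open, the fingers measure 114 mm over their backs; the gripper's body (76 mm by 85 mm) begins 54 mm behind the grasp point. The pads swing forward as they close: fully open they stand 13 mm farther back than shut.
Start: joints at [1.012, 0.286, 1.577, -0, 1.279, -0.15], TCP at [0.268, 0.619, 0.239] pointing down, gripper open.
Joint ranges: [-2.77, 2.77], [-0.9, 2.22], [0.21, 2.48], [-1.53, 4.67], [0.24, 2.81], [-2.84, 2.84]. Speed limits (rad/s): [2.79, 2.79, 3.14, 3.14, 3.14, 3.14].

## Interface

Orientations are given as a unit quaternion [x, y, z, w].
In Python, from plant import * gives the robot as it stands. The module is installed in compiled form; this text tells all that it offers.
- The arm moves only by the tool move_arm, never from a script. Its arguments are lists of equal length, an entry for each row: "linear": the shift along the world's x, y, z in m, a list of three; "twist": the turn, a rotation vector about the world's x, y, z in degrees, a list of three. A call has 1 to 20 rows; each row shifts and turns the pose as measured when the row begins; what a row does not reach is not made up. A row lasts 1/12 s, in which the tool goes at most 41.7 mm and 7.16 degrees, less where a joint would pass 70% of its speed; a pose out of reach is approached as far as the arm can. A call is refused whole if a number of a shift passes 0.0417 or a number of a turn 7.16, either way. A call with a gripper value outside its range is refused whole. "grip" is the opening, from 0 (shut) to 1 (fully open), set as the call begins (left out, the last holds). The fingers move at their own pace and stop on an object; "force" is the grip in N (left out, the last holds). Time passes only in rows, so rows that do not move let the fingers close. It gives the time, the measured TCP pose, the force and the opening at its end, in the units of the state.
- get_state(): the state, without advancing time (a new reading comes with each control period).
- read_camera(name): name is "side" or "top"; returns a dict with "img" (384x512x3 uint8, blue, green, red), "depth" (384x512 float32, m along the optical axis (not along the pixel's ray), 0 where there is no reading), "fx", "fy", "cx", "cy" (pixels), "rvec" (rotation vector, rad) and "tvec" (3), from world to camera coordinates, as OpenCV has them. Camera axes: x right, y down, z forward; pixel columns grow to the right and rows downward; lengths in m; the calibration is good to about 2 mm. A picture is of the moment at which its call begins.
- sign_off(): hands the job in, once; it reports no verdict.
The state is a dict: "time": time; "qpos": joint angles; "dq": joint speeds; "joint_efforts": joint torques, N m; "eef_pos": TCP position; "tcp_rot": TCP orientation; "contact_force": force on the tool from outside, world axes, zero at the start; "wrist_torque": the same for the moment, N m; "opening": opening from 0.0 (shut) to 1.0 (fully open).
Only numpy, scipy, OpenCV 4.12 (cv2) and the standard library are available. Lean on these libraries where they do the work, as an engineer would, in place of code of your own. Each camera call takes 0.05 s, during which the arm holds its last target.

## Working session

There is one attempt and no reset: what is moved stays moved. The work goes in short steps, Python scripts to look and compute and a tool call to move; the robot and the scene stay as the last step left them, time stands still between calls to the robot, and variables do not carry over. Pictures are saved under pics/ and viewed, and the job is handed in when it is done.

Besides the shell and the picture viewer there is one more tool, called after ">>>" as name(argument=value, ...) on one line, values as JSON. move_arm: Moves the arm, as the interface text tells. Its arguments: {"type":"object","properties":{"linear":{"type":"array","items":{"type":"array","items":{"type":"number"}}},"twist":{"type":"array","items":{"type":"array","items":{"type":"number"}}},"grip":{"type":"number"},"force":{"type":"number"}},"required":["linear","twist"]}

```bash
mkdir -p pics
python3 - <<'E'
from plant import *
import cv2,pickle
s=get_state();print(s)
for n in("side","top"):
    c=read_camera(n);pickle.dump(c,open(n+'.pkl','wb'));cv2.imwrite(f'pics/{n}0.png',c['img']);print(n,c['fx'],c['fy'],c['cx'],c['cy'],c['rvec'],c['tvec'])
E
```

```text
{'time': 0.0, 'qpos': array([ 1.01200111e+00,  2.87205641e-01,  1.57817960e+00, -4.33760667e-06,
        1.27855273e+00, -1.49999455e-01]), 'dq': array([ 4.57566548e-04, -1.33442163e-04,  6.82263189e-04, -3.77574066e-05,
       -2.29588194e-04,  4.38741333e-04]), 'joint_efforts': array([ 2.57247839e-04, -4.05978835e+01, -2.92625982e+01, -1.87757005e-04,
        5.92860568e-03,  3.75345461e-07]), 'eef_pos': array([0.26795211, 0.61885276, 0.23791907]), 'tcp_rot': array([ 2.02976856e-01,  9.79182833e-01, -1.10050279e-03, -4.04994142e-04]), 'contact_force': array([ 0.17997464, -0.44675905,  0.40163964]), 'wrist_torque': array([ 0.02095201, -0.01473235, -0.01803033]), 'opening': 1.0027917655475493}
side 378.73254695565856 378.73254695565856 246.538200800008 197.2656793956671 [ 2.17538036 -0.29180125  0.11871103] [-0.56833595  0.18617829  0.75706503]
top 420.1989284658167 420.1989284658167 259.40397168348534 188.69632154246523 [ 2.13754185 -2.16120329  0.17517965] [0.0296777  0.62778914 0.93631869]
```

```bash
sleep 1; ls . pics
```

```text
.:
pics
side.pkl
top.pkl

pics:
side0.png
top0.png
```

View pics/top0.png

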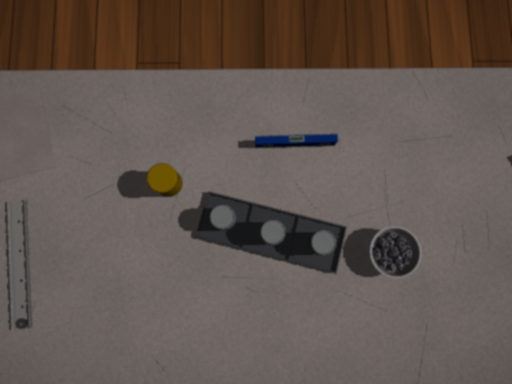

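View pics/side0.png

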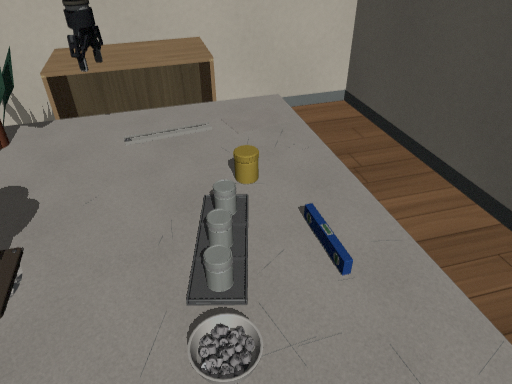

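```bash
python3 -c "
import plant;print([x for x in dir(plant) if x[0]!='_']); print(getattr(plant,'tips_ahead',None))"
```

```text
['Unreachable', 'get_state', 'read_camera', 'sign_off', 'tips_ahead']
0.008
```

Top view: tin tops at about (223,217), (273,232) and (323,242), tray turned slightly clockwise, jar at (164,179), bowl at (395,252), level at (296,140). The side view agrees: upright tins in a row, nearest to the bowl is the right one.

```bash
cat > h.py <<'E'
import numpy as np,cv2
def ray(c,u,v,z):
    R=cv2.Rodrigues(np.array(c['rvec'],float))[0];t=np.array(c['tvec'],float).ravel()
    d=R.T@np.array([(u-c['cx'])/c['fx'],(v-c['cy'])/c['fy'],1]);o=-R.T@t
    return o+d*(z-o[2])/d[2]
def proj(c,p):
    return cv2.projectPoints(np.array([p],float),np.array(c['rvec'],float),np.array(c['tvec'],float),np.array([[c['fx'],0,c['cx']],[0,c['fy'],c['cy']],[0,0,1]]),None)[0].ravel()
def world(c):
    R=cv2.Rodrigues(np.array(c['rvec'],float))[0];t=np.array(c['tvec'],float).ravel()
    v,u=np.mgrid[:384,:512];Z=c['depth'];P=np.stack([(u-c['cx'])/c['fx']*Z,(v-c['cy'])/c['fy']*Z,Z],-1)
    return (P-t)@R
E
python3 - <<'E'
import pickle;from h import *
c=pickle.load(open('top.pkl','rb'));W=world(c);g=c['img'];hsv=cv2.cvtColor(g,cv2.COLOR_BGR2HSV)
print('desk z',np.median(W[300:350,100:400,2]))
m=((W[...,2]>.068)&(W[...,2]<.1)&(c['depth']>0)).astype(np.uint8)
n,l,st,ce=cv2.connectedComponentsWithStats(m)
for i in range(1,n):
    if st[i,4]>60:
        q=W[l==i];print(st[i],ce[i],'z',np.median(q[:,2]),'pt',ray(c,*ce[i],np.median(q[:,2])),'diam',2*np.sqrt(st[i,4]/np.pi))
# tray by dark mask
gr=hsv[...,2];m=(gr<62).astype(np.uint8);m[:, :195]=0;m[:180]=0;m[:,346:]=0
# grey thresholds
m2=cv2.morphologyEx(m|((W[...,2]>.05).astype(np.uint8)*(np.indices(gr.shape)[1]>195)*(np.indices(gr.shape)[1]<346)*(np.indices(gr.shape)[0]>180)).astype(np.uint8),cv2.MORPH_CLOSE,np.ones((5,5)))
k=max(cv2.findContours(m2,0,2)[0],key=cv2.contourArea);b=cv2.minAreaRect(k);bp=cv2.boxPoints(b);print(b)
P=np.array([ray(c,*p,.014) for p in bp]);print(P,P.mean(0))
v=c['img'].copy();cv2.drawContours(v,[bp.astype(int)],0,(0,0,255),1);cv2.imwrite('pics/box.png',cv2.resize(v[150:300,120:430],None,fx=2.5,fy=2.5))
# bowl, jar height
s=pickle.load(open('side.pkl','rb'));W=world(s)
m=((W[...,2]>.06)&(W[...,2]<.1)&(s['depth']>0)).astype(np.uint8);m[:140]=0
n,l,st,ce=cv2.connectedComponentsWithStats(m)
for i in range(1,n):
    if st[i,4]>60:
        q=W[l==i];print('side',st[i],q.min(0),q.max(0))
E
```

```text
desk z -0.0001867369270691118
[146 162  33  32 755] [162.03443709 177.57086093] z 0.0874377252775523 pt [0.64944051 0.24165343 0.08743773] diam 31.004771508189638
[210 204  25  25 489] [222.12883436 216.25766871] z 0.07725305420258509 pt [0.56184755 0.10751911 0.07725305] diam 24.952237121658943
[261 219  25  26 491] [272.72505092 231.43380855] z 0.07706344068044654 pt [ 0.52667691 -0.00543277  0.07706344] diam 25.003212122944625
[311 230  25  25 503] [322.99801193 241.88270378] z 0.07722283649758747 pt [ 0.50220725 -0.11712664  0.07722284] diam 25.30690599424961
((270.66534423828125, 230.55348205566406), (157.1089630126953, 57.173431396484375), 12.72435474395752)
[[ 0.50909469  0.19363565  0.014     ]
 [ 0.64263973  0.16505376  0.014     ]
 [ 0.55489873 -0.20273154  0.014     ]
 [ 0.42413596 -0.1670764   0.014     ]] [ 0.53269228 -0.00277963  0.014     ]
side [233 145  26  21 430] [0.615426   0.20628435 0.06007288] [0.68177316 0.27506465 0.08866211]
side [213 180  23  19 364] [0.53317285 0.07574935 0.06023301] [0.58755544 0.13227694 0.07949876]
side [206 209  27  23 487] [ 0.49790141 -0.03653544  0.0600346 ] [0.55375339 0.02031311 0.07973893]
side [203 245  30  27 663] [ 0.47311263 -0.14865993  0.06001774] [ 0.52864525 -0.09295191  0.08011039]
```

View pics/box.png

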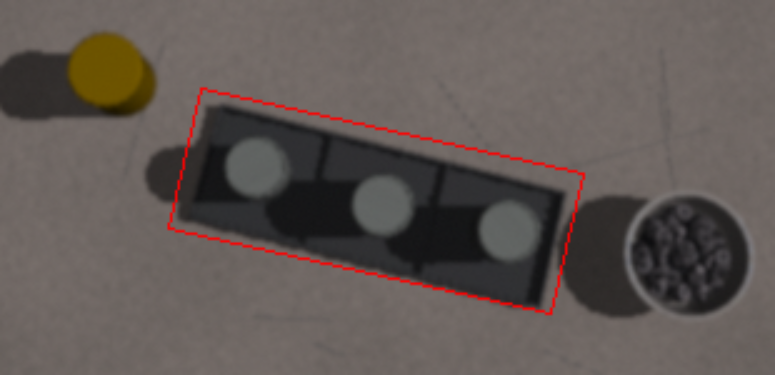

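>>> move_arm(linear=[[0.015, -0.026, 0], [0.015, -0.026, 0], [0.015, -0.026, 0], [0.015, -0.026, 0], [0.015, -0.026, 0], [0.015, -0.026, 0], [0.015, -0.026, 0], [0.015, -0.026, 0], [0.015, -0.026, 0], [0.015, -0.026, 0], [0.015, -0.026, 0], [0.015, -0.026, 0], [0.015, -0.026, 0], [0.015, -0.026, 0], [0.015, -0.026, 0], [0.015, -0.026, 0], [0.015, -0.026, 0], [0.015, -0.026, 0], [0.01, -0.02, 0], [0, 0, 0]], twist=[[0, 0, 0], [0, 0, 0], [0, 0, 0], [0, 0, 0], [0, 0, 0], [0, 0, 0], [0, 0, 0], [0, 0, 0], [0, 0, 0], [0, 0, 0], [0, 0, 0], [0, 0, 0], [0, 0, 0], [0, 0, 0], [0, 0, 0], [0, 0, 0], [0, 0, 0], [0, 0, 0], [0, 0, 0], [0, 0, 0]], grip=1, force=30)

```text
time: 1.77
eef_pos: [0.549, 0.1038, 0.2256]
tcp_rot: [0.2, 0.98, -0.007, -0.007]
contact_force: [0.4, -0.1, -0.4]
opening: 0.997
```

```bash
cat > st.py <<'E'
import sys;from plant import *;from h import *
from scipy.spatial.transform import Rotation as R
def rep(tgt=None,ang=66.6):
    s=get_state();Rm=R.from_quat(s['tcp_rot']);a=np.radians(ang)
    y=np.array([np.cos(a),np.sin(a),0]);z=np.array([0,0,-1.]);Rt=R.from_matrix(np.stack([np.cross(y,z),y,z],1))
    print('t',round(s['time'],2),'pos',s['eef_pos'].round(4),'rotcorr deg',np.degrees((Rt*Rm.inv()).as_rotvec()).round(2),'F',s['contact_force'].round(2),'op',round(s['opening'],3))
    if tgt is not None: print('to go',(np.array(tgt)-s['eef_pos']).round(4))
    return s
E
python3 - <<'E'
from st import *
rep([.561,.106,.034])
E
```

```text
t 1.77 pos [0.549  0.1038 0.2256] rotcorr deg [ 0.62 -0.97 -0.33] F [ 0.35 -0.06 -0.43] op 0.997
to go [ 0.012   0.0022 -0.1916]
```

>>> move_arm(linear=[[0.006, 0.001, -0.02], [0.006, 0.001, -0.02], [0, 0, -0.02], [0, 0, -0.02], [0, 0, -0.02], [0, 0, 0], [0, 0, 0]], twist=[[0.6, -1.0, -0.3], [0, 0, 0], [0, 0, 0], [0, 0, 0], [0, 0, 0], [0, 0, 0], [0, 0, 0]])

```text
time: 2.35
eef_pos: [0.5596, 0.1066, 0.1213]
tcp_rot: [0.205, 0.979, 0.001, -0.0]
contact_force: [1.0, 0.2, 0.9]
opening: 1.002
```

Run:
```python
from st import *
rep([.561,.106,.034])
c=read_camera('side');cv2.imwrite('pics/s1.png',cv2.resize(c['img'][80:320,120:380],None,fx=2.2,fy=2.2))
rep([.561,.106,.034])
```

```text
t 2.35 pos [0.5596 0.1066 0.1213] rotcorr deg [-0.12 -0.02  0.2 ] F [0.98 0.25 0.87] op 1.002
to go [ 0.0014 -0.0006 -0.0873]
t 2.4 pos [0.5592 0.1066 0.121 ] rotcorr deg [-0.12 -0.07  0.2 ] F [-0.42  1.39 -0.55] op 1.0
to go [ 0.0018 -0.0006 -0.087 ]
```

View pics/s1.png

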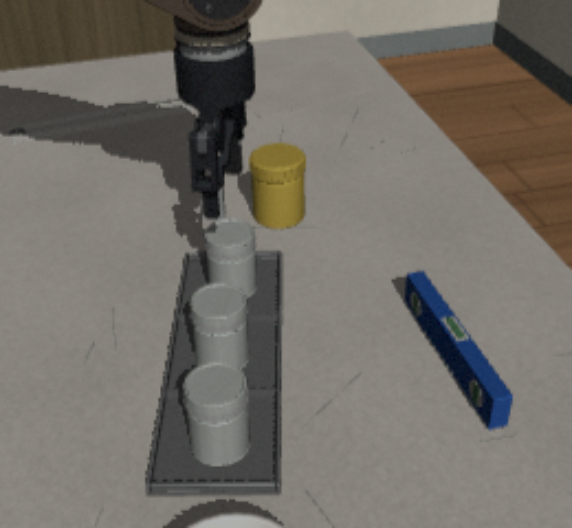

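The open jaws stand over the left tin (about (232,232) in the crop); neighbours are clear. Descending.

>>> move_arm(linear=[[0.001, 0, -0.018], [0.001, 0, -0.018], [0, 0, -0.018], [0, 0, -0.015], [0, 0, -0.01], [0, 0, -0.004], [0, 0, 0], [0, 0, 0]], twist=[[0, 0, 0], [0, 0, 0], [0, 0, 0], [0, 0, 0], [0, 0, 0], [0, 0, 0], [0, 0, 0], [0, 0, 0]])

```text
time: 3.07
eef_pos: [0.5689, 0.1091, 0.0481]
tcp_rot: [0.203, 0.979, 0.003, 0.009]
contact_force: [-0.2, 0.1, -0.4]
opening: 1.004
```

Run:
```python
from st import *
rep([.561,.106,.034])
c=read_camera('side');cv2.imwrite('pics/s2.png',cv2.resize(c['img'][80:320,120:380],None,fx=2.2,fy=2.2))
F=[]
for i in range(12): read_camera('top');F.append(get_state()['contact_force'])
print(np.mean(F,0),np.std(F,0))
rep([.561,.106,.034])
```

```text
t 3.07 pos [0.5689 0.1091 0.0481] rotcorr deg [-0.17  1.14  0.05] F [-0.19  0.06 -0.39] op 1.004
to go [-0.0079 -0.0031 -0.0141]
[-0.02005854  0.18460866  0.10057203] [0.49617876 0.63840677 0.36923136]
t 3.72 pos [0.5683 0.109  0.0471] rotcorr deg [-0.17  1.06  0.06] F [ 0.97 -0.49  0.6 ] op 0.999
to go [-0.0073 -0.003  -0.0131]
```

View pics/s2.png

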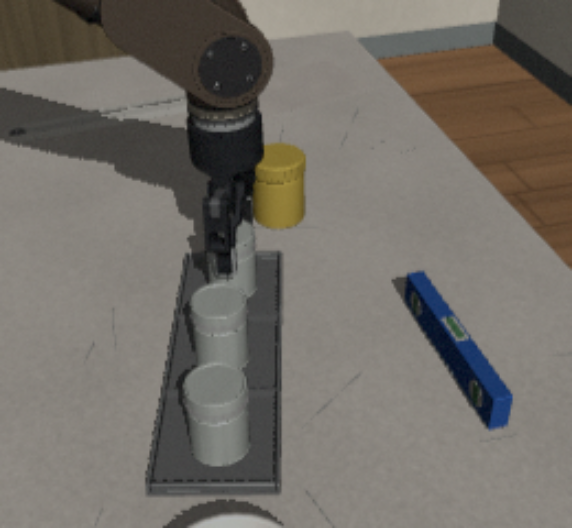

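>>> move_arm(linear=[[-0.0035, -0.0015, -0.007], [-0.0035, -0.0015, -0.006], [-0.001, 0, 0], [0, 0, 0], [0, 0, 0]], twist=[[0, 1, 0], [0, 0, 0], [0, 0, 0], [0, 0, 0], [0, 0, 0]])

```text
time: 4.13
eef_pos: [0.5587, 0.1055, 0.0319]
tcp_rot: [0.203, 0.979, 0.001, -0.002]
contact_force: [-0.7, 0.0, 0.4]
opening: 0.996
```

Run:
```python
from st import *
rep([.561,.106,.034])
```

```text
t 4.13 pos [0.5587 0.1055 0.0319] rotcorr deg [-0.16 -0.15  0.08] F [-0.72  0.04  0.41] op 0.996
to go [0.0023 0.0005 0.0021]
```

>>> move_arm(linear=[[0.002, 0.0005, 0.002], [0, 0, 0], [0, 0, 0], [0, 0, 0], [0, 0, 0], [0, 0, 0], [0, 0, 0], [0, 0, 0], [0, 0, 0], [0, 0, 0]], twist=[[0, 0, 0], [0, 0, 0], [0, 0, 0], [0, 0, 0], [0, 0, 0], [0, 0, 0], [0, 0, 0], [0, 0, 0], [0, 0, 0], [0, 0, 0]], grip=0, force=60)

```text
time: 4.97
eef_pos: [0.5611, 0.1063, 0.0342]
tcp_rot: [0.203, 0.979, 0.001, -0.001]
contact_force: [0.2, 0.2, -1.1]
opening: 0.645
```

Run:
```python
from st import *
F=[]
for i in range(6): read_camera('top');F.append(get_state()['contact_force'])
print(np.mean(F,0),np.std(F,0))
c=read_camera('side');cv2.imwrite('pics/s3.png',cv2.resize(c['img'][80:320,120:380],None,fx=2.2,fy=2.2))
rep([.561,.106,.034])
```

```text
[-0.02051827  0.36891495 -0.76319887] [0.48486808 0.6223517  0.35658385]
t 5.32 pos [0.5611 0.1063 0.0343] rotcorr deg [-0.18 -0.12  0.07] F [-0.78 -0.05 -0.3 ] op 0.643
to go [-0.0001 -0.0003 -0.0003]
```

View pics/s3.png

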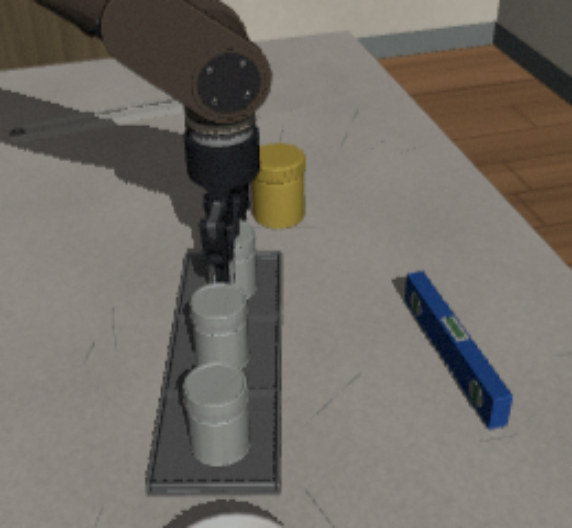

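The jaws hold the left tin (opening 0.643 ≈ 55 mm); all still upright. Lifting 40 mm.

>>> move_arm(linear=[[0, 0, 0.004], [0, 0, 0.006], [0, 0, 0.006], [0, 0, 0.006], [0, 0, 0.006], [0, 0, 0.006], [0, 0, 0.006], [0, 0, 0], [0, 0, 0], [0, 0, 0]], twist=[[0, 0, 0], [0, 0, 0], [0, 0, 0], [0, 0, 0], [0, 0, 0], [0, 0, 0], [0, 0, 0], [0, 0, 0], [0, 0, 0], [0, 0, 0]])

```text
time: 6.15
eef_pos: [0.5593, 0.1062, 0.0777]
tcp_rot: [0.203, 0.979, 0.001, -0.003]
contact_force: [-0.8, -0.1, -2.9]
opening: 0.643
```

```bash
cat > weigh.py <<'E'
from st import *
def weigh(n=20,name=None):
    F=[];J=[];T=[]
    for i in range(n):
        read_camera('top');s=get_state();F.append(s['contact_force']);J.append(s['joint_efforts']);T.append(s['wrist_torque'])
    print('F',np.mean(F,0).round(3),'std',np.std(F,0).round(2),'T',np.mean(T,0).round(3));print('J',np.mean(J,0).round(2))
    if name:
        c=read_camera('side');cv2.imwrite(name,cv2.resize(c['img'][80:320,120:380],None,fx=2.2,fy=2.2))
E
python3 - <<'E'
from weigh import *
rep([.561,.106,.034]);weigh(20,'pics/s4.png');rep([.561,.106,.034])
E
```

```text
t 6.15 pos [0.5593 0.1062 0.0777] rotcorr deg [-0.16 -0.27  0.06] F [-0.84 -0.1  -2.88] op 0.643
to go [ 0.0017 -0.0002 -0.0437]
F [ 0.194 -0.24  -2.991] std [0.54 0.41 0.47] T [-0.005 -0.003  0.001]
J [ 0.000e+00 -3.587e+01 -2.573e+01  0.000e+00  1.000e-02  0.000e+00]
t 7.2 pos [0.5591 0.1062 0.0774] rotcorr deg [-0.16 -0.31  0.06] F [ 0.53  0.47 -2.8 ] op 0.64
to go [ 0.0019 -0.0002 -0.0434]
```

View pics/s4.png

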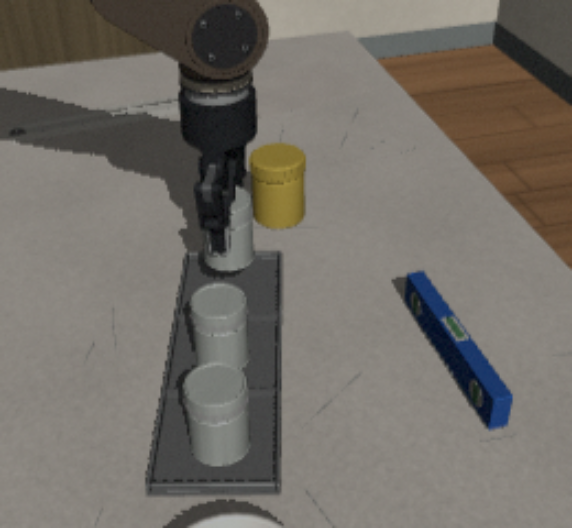

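Left tin is up and upright, about 3.1 N (0.31 kg). Setting it back.

>>> move_arm(linear=[[0.001, 0, -0.008], [0.001, 0, -0.008], [0, 0, -0.008], [0, 0, -0.006], [0, 0, -0.004], [0, 0, -0.002], [0, 0, 0], [0, 0, 0]], twist=[[0, -0.2, 0], [0, 0, 0], [0, 0, 0], [0, 0, 0], [0, 0, 0], [0, 0, 0], [0, 0, 0], [0, 0, 0]])

```text
time: 7.87
eef_pos: [0.56, 0.1061, 0.0357]
tcp_rot: [0.203, 0.979, 0.001, -0.003]
contact_force: [0.3, -0.0, -2.1]
opening: 0.641
```

Run:
```python
from st import *
rep([.561,.106,.034])
```

```text
t 7.87 pos [0.56   0.1061 0.0357] rotcorr deg [-0.16 -0.28  0.07] F [ 0.28 -0.05 -2.06] op 0.641
to go [ 0.001  -0.0001 -0.0017]
```

Lower in 0.5 mm steps to contact.

>>> move_arm(linear=[[0, 0, -0.0007], [0, 0, -0.0007], [0, 0, -0.0004], [0, 0, 0]], twist=[[0, 0, 0], [0, 0, 0], [0, 0, 0], [0, 0, 0]])

```text
time: 8.2
eef_pos: [0.5608, 0.1062, 0.0347]
tcp_rot: [0.203, 0.979, 0.001, -0.002]
contact_force: [-0.1, 0.2, -3.1]
opening: 0.643
```

Run:
```python
from weigh import *
rep([.561,.106,.034]);weigh(4)
```

```text
t 8.2 pos [0.5608 0.1062 0.0347] rotcorr deg [-0.16 -0.17  0.06] F [-0.13  0.23 -3.14] op 0.643
to go [ 0.0002 -0.0002 -0.0007]
F [ 0.085 -0.073 -2.781] std [0.53 0.23 0.38] T [-0.015 -0.014  0.021]
J [ 0.000e+00 -3.692e+01 -2.404e+01  0.000e+00  1.000e-02 -0.000e+00]
```

>>> move_arm(linear=[[0, 0, -0.0007], [0, 0, -0.0007], [0, 0, -0.0005], [0, 0, 0]], twist=[[0, 0, 0], [0, 0, 0], [0, 0, 0], [0, 0, 0]])

```text
time: 8.73
eef_pos: [0.5612, 0.1062, 0.0343]
tcp_rot: [0.203, 0.979, 0.001, -0.002]
contact_force: [0.3, 1.3, -2.5]
opening: 0.64
```

Run:
```python
from weigh import *
rep([.561,.106,.034]);weigh(4)
```

```text
t 8.73 pos [0.5612 0.1062 0.0343] rotcorr deg [-0.15 -0.17  0.05] F [ 0.27  1.28 -2.55] op 0.64
to go [-0.0002 -0.0002 -0.0003]
F [ 0.03  -0.075 -0.797] std [0.52 0.33 0.83] T [-0.007  0.021 -0.006]
J [-1.000e-02 -3.641e+01 -2.365e+01 -0.000e+00 -1.000e-02  0.000e+00]
```

>>> move_arm(linear=[[0, 0, -0.0006], [0, 0, -0.0004], [0, 0, 0]], twist=[[0, 0, 0], [0, 0, 0], [0, 0, 0]])

```text
time: 9.18
eef_pos: [0.5613, 0.1062, 0.0343]
tcp_rot: [0.203, 0.979, 0.001, -0.002]
contact_force: [-1.1, -0.2, -2.1]
opening: 0.644
```

Run:
```python
from weigh import *
rep([.561,.106,.034]);weigh(3)
```

```text
t 9.18 pos [0.5613 0.1062 0.0343] rotcorr deg [-0.15 -0.23  0.05] F [-1.07 -0.2  -2.13] op 0.644
to go [-0.0003 -0.0002 -0.0003]
F [-1.866 -0.255  1.331] std [0.23 0.37 0.41] T [-0.026  0.217 -0.026]
J [-8.000e-02 -3.525e+01 -2.345e+01  2.000e-02 -3.300e-01  0.000e+00]
```

>>> move_arm(linear=[[0, 0, 0], [0, 0, 0], [0, 0, 0], [0, 0, 0], [0, 0, 0], [0, 0, 0], [0, 0, 0], [0, 0, 0.006], [0, 0, 0.012], [0, 0, 0.018], [0, 0, 0.018], [0, 0, 0.018], [0, 0, 0.012], [0, 0, 0]], twist=[[0, 0, 0], [0, 0, 0], [0, 0, 0], [0, 0, 0], [0, 0, 0], [0, 0, 0], [0, 0, 0], [0, 0, 0], [0, 0, 0], [0, 0, 0], [0, 0, 0], [0, 0, 0], [0, 0, 0], [0, 0, 0]], grip=1)

```text
time: 10.5
eef_pos: [0.5628, 0.1062, 0.1267]
tcp_rot: [0.203, 0.979, 0.002, 0.001]
contact_force: [1.9, 0.4, 0.1]
opening: 0.998
```

Run:
```python
from st import *
c=read_camera('side');cv2.imwrite('pics/s5.png',cv2.resize(c['img'][80:320,120:380],None,fx=2.2,fy=2.2))
rep([.526,-.007,.12])
```

```text
t 10.55 pos [0.5625 0.1062 0.1258] rotcorr deg [-0.16  0.07  0.06] F [0.54 0.18 0.62] op 1.003
to go [-0.0365 -0.1132 -0.0058]
```

View pics/s5.png

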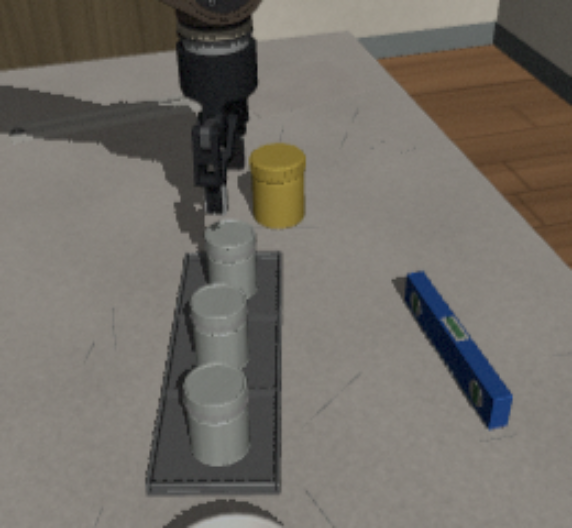

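The left tin stands upright at its old pixel (232,232 top); on to the middle one.

>>> move_arm(linear=[[-0.006, -0.019, 0], [-0.006, -0.019, 0], [-0.006, -0.019, 0], [-0.006, -0.019, 0], [-0.006, -0.019, 0], [-0.005, -0.014, 0], [0, 0, 0], [0, 0, 0]], twist=[[0, 0, 0], [0, 0, 0], [0, 0, 0], [0, 0, 0], [0, 0, 0], [0, 0, 0], [0, 0, 0], [0, 0, 0]])

```text
time: 11.22
eef_pos: [0.5227, -0.0056, 0.1225]
tcp_rot: [0.202, 0.979, 0.002, -0.002]
contact_force: [0.6, -0.2, -0.2]
opening: 1.002
```

Run:
```python
from st import *
rep([.526,-.007,.034])
```

```text
t 11.22 pos [ 0.5227 -0.0056  0.1225] rotcorr deg [-0.26 -0.21 -0.06] F [ 0.64 -0.17 -0.16] op 1.002
to go [ 0.0033 -0.0014 -0.0885]
```

>>> move_arm(linear=[[0.002, -0.0014, -0.012], [0, 0, -0.016], [-0.001, 0, -0.016], [-0.001, 0, -0.016], [-0.001, 0, -0.013], [-0.001, 0, -0.009], [0, 0, -0.004], [0, 0, 0], [0, 0, 0]], twist=[[0, 0, 0], [0, 0, 0], [0, 0, 0], [0, 0, 0], [0, 0, 0], [0, 0, 0], [0, 0, 0], [0, 0, 0], [0, 0, 0]])

```text
time: 11.97
eef_pos: [0.5208, -0.001, 0.0266]
tcp_rot: [0.199, 0.98, 0.003, -0.004]
contact_force: [0.4, -0.4, -0.4]
opening: 1.0
```

Run:
```python
from st import *
rep([.526,-.007,.034])
```

```text
t 11.97 pos [ 0.5208 -0.001   0.0266] rotcorr deg [-0.38 -0.34 -0.41] F [ 0.45 -0.42 -0.44] op 1.0
to go [ 0.0052 -0.006   0.0074]
```

>>> move_arm(linear=[[0.0025, -0.003, 0.004], [0.0025, -0.003, 0.003], [0, 0, 0], [0, 0, 0]], twist=[[0, 0, 0], [0, 0, 0], [0, 0, 0], [0, 0, 0]])

```text
time: 12.3
eef_pos: [0.5286, -0.0077, 0.0368]
tcp_rot: [0.199, 0.98, 0.003, -0.001]
contact_force: [-0.1, 0.6, 0.3]
opening: 0.992
```

Run:
```python
from weigh import *
rep([.526,-.007,.034]);weigh(6,'pics/s6.png');rep([.526,-.007,.034])
```

```text
t 12.3 pos [ 0.5286 -0.0077  0.0368] rotcorr deg [-0.32 -0.06 -0.45] F [-0.09  0.61  0.31] op 0.992
to go [-0.0026  0.0007 -0.0028]
F [-0.099 -0.107  0.082] std [0.23 0.24 0.24] T [-0.025 -0.005  0.006]
J [-0.000e+00 -3.171e+01 -2.242e+01  1.000e-02  1.000e-02 -0.000e+00]
t 12.65 pos [ 0.5274 -0.0072  0.0356] rotcorr deg [-0.35 -0.2  -0.48] F [0.45 0.05 0.71] op 1.0
to go [-0.0014  0.0002 -0.0016]
```

View pics/s6.png

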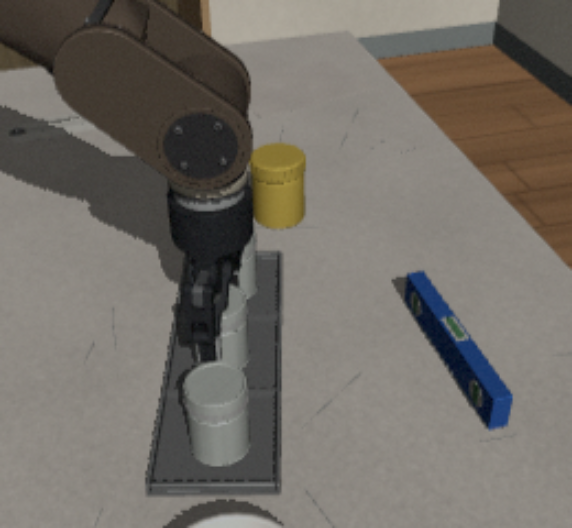

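The jaws straddle the middle tin, clear of the right one (top at (216,380)). Closing.

>>> move_arm(linear=[[-0.001, 0, -0.0012], [0, 0, 0], [0, 0, 0], [0, 0, 0], [0, 0, 0], [0, 0, 0], [0, 0, 0], [0, 0, 0], [0, 0, 0], [0, 0, 0]], twist=[[0, 0, 0], [0, 0, 0], [0, 0, 0], [0, 0, 0], [0, 0, 0], [0, 0, 0], [0, 0, 0], [0, 0, 0], [0, 0, 0], [0, 0, 0]], grip=0, force=60)

```text
time: 13.48
eef_pos: [0.5264, -0.007, 0.0345]
tcp_rot: [0.199, 0.98, 0.003, -0.002]
contact_force: [0.1, 0.5, 1.1]
opening: 0.64
```

Run:
```python
from weigh import *
rep([.526,-.007,.034]);weigh(3);rep([.526,-.007,.034])
```

```text
t 13.48 pos [ 0.5264 -0.007   0.0345] rotcorr deg [-0.34 -0.19 -0.5 ] F [0.08 0.53 1.06] op 0.64
to go [-0.0004  0.     -0.0005]
F [ 0.442 -0.598  0.297] std [0.37 0.56 0.85] T [-0.039  0.009 -0.038]
J [-6.000e-02 -3.145e+01 -2.215e+01  3.000e-02  1.000e-02 -1.000e-02]
t 13.63 pos [ 0.5264 -0.007   0.0345] rotcorr deg [-0.35 -0.19 -0.5 ] F [ 0.03  0.18 -0.56] op 0.639
to go [-0.0004  0.     -0.0005]
```

>>> move_arm(linear=[[0, 0, 0.004], [0, 0, 0.006], [0, 0, 0.006], [0, 0, 0.006], [0, 0, 0.006], [0, 0, 0.006], [0, 0, 0.006], [0, 0, 0], [0, 0, 0], [0, 0, 0]], twist=[[0, 0, 0], [0, 0, 0], [0, 0, 0], [0, 0, 0], [0, 0, 0], [0, 0, 0], [0, 0, 0], [0, 0, 0], [0, 0, 0], [0, 0, 0]])

```text
time: 14.47
eef_pos: [0.5236, -0.0064, 0.0769]
tcp_rot: [0.199, 0.98, 0.003, -0.005]
contact_force: [-0.4, -0.6, -3.5]
opening: 0.641
```

Run:
```python
from weigh import *
rep([.526,-.007,.034]);weigh(20,'pics/s7.png');rep([.526,-.007,.034])
```

```text
t 14.47 pos [ 0.5236 -0.0064  0.0769] rotcorr deg [-0.41 -0.46 -0.49] F [-0.36 -0.61 -3.54] op 0.641
to go [ 0.0024 -0.0006 -0.0429]
F [-0.167  0.146 -2.793] std [0.66 0.47 0.32] T [-0.006 -0.009 -0.005]
J [ 0.000e+00 -3.188e+01 -2.533e+01  1.000e-02  3.000e-02 -0.000e+00]
t 15.52 pos [ 0.5235 -0.0064  0.0766] rotcorr deg [-0.42 -0.49 -0.49] F [ 0.11 -0.1  -4.07] op 0.643
to go [ 0.0025 -0.0006 -0.0426]
```

View pics/s7.png

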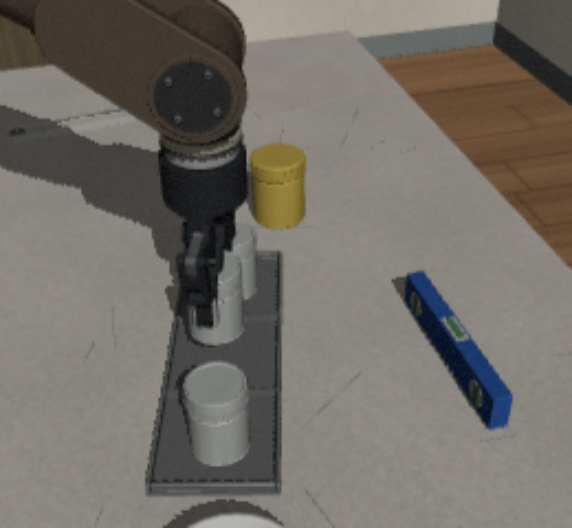

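Middle tin up, upright, about 2.9 N: nearly the same as the left, so the right one should be the full tin. Setting down.

>>> move_arm(linear=[[0.001, 0, -0.008], [0.001, 0, -0.008], [0, 0, -0.008], [0, 0, -0.006], [0, 0, -0.004], [0, 0, -0.002], [0, 0, 0], [0, 0, 0]], twist=[[0, -0.2, 0], [0, 0, 0], [0, 0, 0], [0, 0, 0], [0, 0, 0], [0, 0, 0], [0, 0, 0], [0, 0, 0]])

```text
time: 16.18
eef_pos: [0.5244, -0.0061, 0.035]
tcp_rot: [0.199, 0.98, 0.003, -0.005]
contact_force: [0.8, -0.8, -3.2]
opening: 0.645
```

Run:
```python
from st import *
rep([.526,-.007,.0345])
```

```text
t 16.18 pos [ 0.5244 -0.0061  0.035 ] rotcorr deg [-0.46 -0.46 -0.49] F [ 0.81 -0.79 -3.2 ] op 0.645
to go [ 0.0016 -0.0009 -0.0005]
```

>>> move_arm(linear=[[0, 0, -0.0006], [0, 0, -0.0006], [0, 0, -0.0006], [0, 0, 0]], twist=[[0, 0, 0], [0, 0, 0], [0, 0, 0], [0, 0, 0]])

```text
time: 16.52
eef_pos: [0.5252, -0.0063, 0.0349]
tcp_rot: [0.199, 0.98, 0.003, -0.004]
contact_force: [0.2, 1.0, -2.9]
opening: 0.64
```

Run:
```python
from weigh import *
weigh(4);rep([.526,-.007,.0345])
```

```text
F [-0.119 -0.201 -2.729] std [0.43 0.18 0.21] T [ 0.009 -0.001  0.024]
J [ 1.000e-02 -3.309e+01 -2.351e+01  1.000e-02  3.000e-02  0.000e+00]
t 16.72 pos [ 0.525  -0.0062  0.0346] rotcorr deg [-0.45 -0.42 -0.5 ] F [ 0.24 -0.23 -2.58] op 0.639
to go [ 0.001  -0.0008 -0.0001]
```

>>> move_arm(linear=[[0, 0, -0.0007], [0, 0, -0.0007], [0, 0, -0.0005], [0, 0, 0]], twist=[[0, 0, 0], [0, 0, 0], [0, 0, 0], [0, 0, 0]])

```text
time: 17.05
eef_pos: [0.5252, -0.0062, 0.0346]
tcp_rot: [0.198, 0.98, 0.003, -0.005]
contact_force: [-0.8, 0.3, -2.4]
opening: 0.645
```

Run:
```python
from weigh import *
weigh(4);rep([.526,-.007,.0345])
```

```text
F [-1.501  0.336  0.718] std [0.26 0.59 0.6 ] T [0.017 0.183 0.029]
J [-1.600e-01 -3.156e+01 -2.289e+01  2.000e-02 -2.600e-01 -1.000e-02]
t 17.25 pos [ 0.5252 -0.0063  0.0346] rotcorr deg [-0.45 -0.5  -0.51] F [-1.1   1.08  0.13] op 0.645
to go [ 0.0008 -0.0007 -0.0001]
```

>>> move_arm(linear=[[0, 0, 0], [0, 0, 0], [0, 0, 0], [0, 0, 0], [0, 0, 0], [0, 0, 0], [0, 0, 0], [0, 0, 0.006], [0, 0, 0.012], [0, 0, 0.018], [0, 0, 0.018], [0, 0, 0.018], [0, 0, 0.012], [0, 0, 0]], twist=[[0, 0, 0], [0, 0, 0], [0, 0, 0], [0, 0, 0], [0, 0, 0], [0, 0, 0], [0, 0, 0], [0, 0, 0], [0, 0, 0], [0, 0, 0], [0, 0, 0], [0, 0, 0], [0, 0, 0], [0, 0, 0]], grip=1)

```text
time: 18.42
eef_pos: [0.5267, -0.0066, 0.1269]
tcp_rot: [0.199, 0.98, 0.003, -0.002]
contact_force: [0.7, 0.1, 0.8]
opening: 0.999
```

Run:
```python
from st import *
c=read_camera('side');cv2.imwrite('pics/s8.png',cv2.resize(c['img'][80:320,120:380],None,fx=2.2,fy=2.2))
rep([.5015,-.119,.12])
```

```text
t 18.47 pos [ 0.5264 -0.0065  0.126 ] rotcorr deg [-0.4  -0.21 -0.5 ] F [ 0.59 -0.17 -0.2 ] op 0.996
to go [-0.0249 -0.1125 -0.006 ]
```

View pics/s8.png

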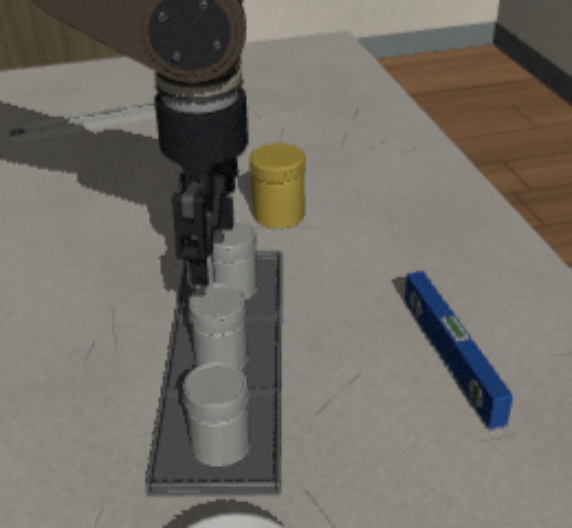

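The middle tin stands upright in its place (top at (217,300)). On to the right one.

>>> move_arm(linear=[[-0.004, -0.019, 0], [-0.004, -0.019, 0], [-0.004, -0.019, 0], [-0.004, -0.019, 0], [-0.004, -0.019, 0], [-0.003, -0.014, 0], [0, 0, 0], [0, 0, 0]], twist=[[-0.4, -0.2, -0.5], [0, 0, 0], [0, 0, 0], [0, 0, 0], [0, 0, 0], [0, 0, 0], [0, 0, 0], [0, 0, 0]])

```text
time: 19.13
eef_pos: [0.499, -0.1178, 0.1226]
tcp_rot: [0.202, 0.979, 0.001, -0.003]
contact_force: [-0.0, 0.6, -0.2]
opening: 1.003
```

Run:
```python
from st import *
rep([.5015,-.119,.0345])
```

```text
t 19.13 pos [ 0.499  -0.1178  0.1226] rotcorr deg [-0.15 -0.3  -0.1 ] F [-0.04  0.65 -0.15] op 1.003
to go [ 0.0025 -0.0012 -0.0881]
```

>>> move_arm(linear=[[0.002, -0.002, -0.012], [0, -0.001, -0.015], [0, -0.001, -0.015], [0, -0.001, -0.014], [0, 0, -0.012], [0, 0, -0.007], [0, 0, -0.003], [0, 0, 0], [0, 0, 0]], twist=[[0, 0, 0], [0, 0, 0], [0, 0, 0], [0, 0, 0], [0, 0, 0], [0, 0, 0], [0, 0, 0], [0, 0, 0], [0, 0, 0]])

```text
time: 19.88
eef_pos: [0.5002, -0.116, 0.0346]
tcp_rot: [0.199, 0.98, 0.002, -0.005]
contact_force: [-0.5, 0.6, -0.0]
opening: 1.006
```

Run:
```python
from st import *
rep([.5015,-.119,.0345])
c=read_camera('side');cv2.imwrite('pics/s9.png',cv2.resize(c['img'][80:320,120:380],None,fx=2.2,fy=2.2))
rep([.5015,-.119,.0345])
```

```text
t 19.88 pos [ 0.5002 -0.116   0.0346] rotcorr deg [-0.37 -0.55 -0.47] F [-0.52  0.62 -0.01] op 1.006
to go [ 0.0013 -0.003  -0.0001]
t 19.93 pos [ 0.5002 -0.116   0.0348] rotcorr deg [-0.36 -0.54 -0.47] F [-0.36 -0.43 -0.65] op 0.998
to go [ 0.0013 -0.003  -0.0003]
```

View pics/s9.png

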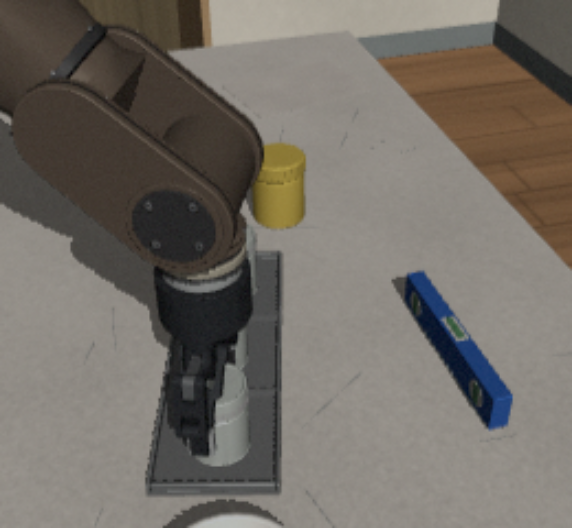

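The open jaws straddle the right tin. Final shift, then close.

>>> move_arm(linear=[[0.001, -0.003, 0], [0, 0, 0], [0, 0, 0], [0, 0, 0], [0, 0, 0], [0, 0, 0], [0, 0, 0], [0, 0, 0], [0, 0, 0], [0, 0, 0], [0, 0, 0]], twist=[[-0.3, -0.5, 0], [0, 0, 0], [0, 0, 0], [0, 0, 0], [0, 0, 0], [0, 0, 0], [0, 0, 0], [0, 0, 0], [0, 0, 0], [0, 0, 0], [0, 0, 0]], grip=0, force=70)

```text
time: 20.85
eef_pos: [0.5026, -0.1195, 0.0369]
tcp_rot: [0.199, 0.98, 0.0, 0.002]
contact_force: [0.6, 0.7, -2.6]
opening: 0.641
```

Run:
```python
from weigh import *
weigh(3);rep([.5015,-.119,.0345])
```

```text
F [ 0.817  0.05  -1.776] std [0.44 0.16 0.35] T [ 0.024 -0.042 -0.002]
J [-2.400e-01 -3.151e+01 -2.298e+01 -5.000e-02  1.000e-02  1.000e-02]
t 21.0 pos [ 0.5026 -0.1195  0.0369] rotcorr deg [ 0.04  0.25 -0.46] F [ 0.19  0.16 -2.25] op 0.645
to go [-0.0011  0.0005 -0.0024]
```

Gripped (opening 0.645). Lift.

>>> move_arm(linear=[[0, 0, 0.004], [0, 0, 0.006], [0, 0, 0.006], [0, 0, 0.006], [0, 0, 0.006], [0, 0, 0.006], [0, 0, 0.006], [0, 0, 0], [0, 0, 0], [0, 0, 0]], twist=[[0, 0, 0], [0, 0, 0], [0, 0, 0], [0, 0, 0], [0, 0, 0], [0, 0, 0], [0, 0, 0], [0, 0, 0], [0, 0, 0], [0, 0, 0]])

```text
time: 21.83
eef_pos: [0.4991, -0.1182, 0.0786]
tcp_rot: [0.199, 0.98, 0.001, -0.001]
contact_force: [-0.6, 0.3, -5.5]
opening: 0.639
```

Run:
```python
from weigh import *
weigh(20,'pics/s10.png');rep([.5015,-.119,.17])
```

```text
F [ 0.04  -0.233 -5.653] std [0.39 0.51 0.5 ] T [-0.005  0.001  0.   ]
J [ 0.000e+00 -3.210e+01 -2.654e+01  0.000e+00  1.000e-02  0.000e+00]
t 22.88 pos [ 0.499  -0.1181  0.0783] rotcorr deg [-0.11 -0.14 -0.46] F [ 0.37  0.26 -4.68] op 0.64
to go [ 0.0025 -0.0009  0.0917]
```

View pics/s10.png

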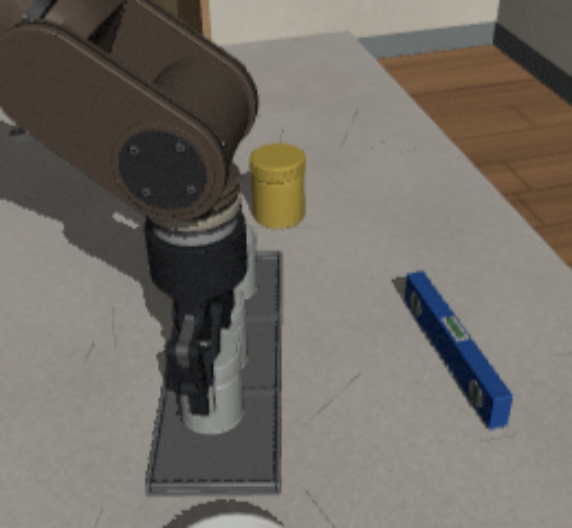

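Right tin weighs about 5.7 N: heaviest by far. It is upright at (212,400). Raise it well above the others.

>>> move_arm(linear=[[0, 0, 0.005], [0, 0, 0.01], [0, 0, 0.012], [0, 0, 0.012], [0, 0, 0.012], [0, 0, 0.012], [0, 0, 0.012], [0, 0, 0.008], [0, 0, 0.004], [0, 0, 0], [0, 0, 0], [0, 0, 0], [0, 0, 0], [0, 0, 0]], twist=[[0, 0, 0], [0, 0, 0], [0, 0, 0], [0, 0, 0], [0, 0, 0], [0, 0, 0], [0, 0, 0], [0, 0, 0], [0, 0, 0], [0, 0, 0], [0, 0, 0], [0, 0, 0], [0, 0, 0], [0, 0, 0]])

```text
time: 24.05
eef_pos: [0.4975, -0.1174, 0.1739]
tcp_rot: [0.199, 0.98, 0.001, -0.001]
contact_force: [0.9, -0.3, -5.1]
opening: 0.641
```

Run:
```python
from weigh import *
weigh(10,'pics/s11.png');s=rep();print(s['dq'].round(4))
c=read_camera('top');cv2.imwrite('pics/t11.png',cv2.resize(c['img'][110:300,120:440],None,fx=2.2,fy=2.2))
W=world(read_camera('side'))
m=((W[...,2]>.072)&(W[...,2]<.085)).astype(np.uint8);m[:140]=0
n,l,st,ce=cv2.connectedComponentsWithStats(m)
for i in range(1,n):
    if st[i,4]>40: print(ce[i],st[i],W[l==i].mean(0).round(3))
rep()
```

```text
F [-0.047  0.018 -5.608] std [0.54 0.43 0.48] T [-0.002  0.005  0.004]
J [ -0.   -29.74 -30.19   0.     0.    -0.  ]
t 24.6 pos [ 0.4979 -0.1176  0.1747] rotcorr deg [-0.07 -0.06 -0.47] F [-0.03 -0.08 -5.67] op 0.638
[-0.0014  0.0011 -0.0013 -0.0001 -0.0023 -0.0011]
[245.48275862 157.62931034] [233 152  26  10 116] [0.643 0.217 0.079]
[227.72189349 186.07100592] [220 180  16  15 169] [0.57  0.102 0.076]
[228.36956522 217.43478261] [226 211   6  14  46] [ 0.545 -0.015  0.076]
t 24.7 pos [ 0.4979 -0.1176  0.1748] rotcorr deg [-0.07 -0.05 -0.47] F [ 0.1  -0.41 -5.47] op 0.636
```

View pics/s11.png

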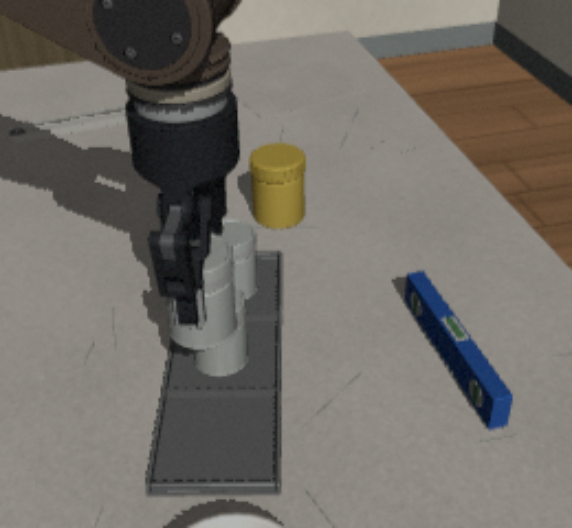

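View pics/t11.png

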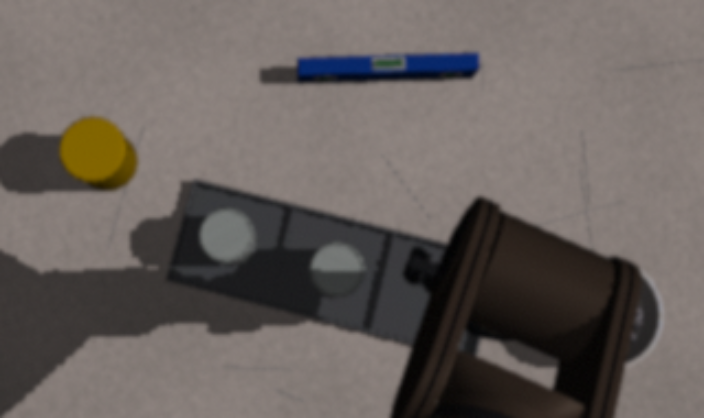

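The side view shows the right tin held upright at (205,300) and its compartment empty. The top view shows the left and middle tins in their compartments, at (228,235) and (337,268). The arm is still, so I'm handing in.

```bash
python3 -c "
from plant import *
print(sign_off());s=get_state();print(s['time'],s['eef_pos'],s['opening'])"
```

```text
the job is handed in; nothing more can be done
None
the job is handed in; nothing more can be done
```

The full tin is the right one, and the arm is holding it up, upright and still. I lifted the tins in order, left, middle, right, about 40 mm each. They weighed about 3.1 N, 2.9 N and 5.7 N. I set the left and middle tins back gently in their own compartments before letting go.

**Last checks:**
- **Held tin:** I raised the right tin until its base was about 142 mm up, worked out from the arm's pose; the other tops are at about 79 mm. It was within about 0.1° of vertical and the joints were still. The force held steady at 5.6 N with the grip closed on it.
- **Other tins:** the pictures show the left and middle tins upright in their compartments.
- **Surroundings:** the jar and level show no visible movement. The bowl is partly hidden by the arm in the last top view, but the arm never came near it.
- **Time:** handed in at about 24.7 s of the 72 s allowed.

**What disagreed:** the two cameras placed the tins about 3 mm apart along the row, so I used the average. The force reading scatters by about 0.5 N, so I averaged 20 readings per tin. That leaves the left and middle tins too close to tell apart. The right one is heavier by about 2.6 N, far more than the scatter.

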